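Unhook the reel hanger, pick up its reel and tray both

TASK

Take the yellow reel hanger down from the two studs of the rack panel (lift it, bring its wide keyholes over the stud heads, pull it off), run its peg through the bore of the orange reel in the wooden cradle and lift the reel out with it. Set the hanger, with the reel still on its peg, down in the blue tray so that the hanger stands upright with its plate on the tray floor, and let go. Leave everything else as it stands, above all the red hook plate hanging beside it.

Things in the scene. Friction and masses are not known exactly. Their poses are not given: they have to be found in the camera images.
- panel: grey steel rack panel on a foot, upright, fixed, 330 wide, 232 tall. Origin on the bench under the middle of its front face; x points into the panel (its front looks along -x), y along it, z up. Steel studs stick out of the front in two pairs, centred at y -72.5 and +72.5; one pair carries the yellow hanger, the other the red hook plate
- panel_face (a point): point on the panel's front face, in the middle, at the studs' height (200 above the bench); panel axes. The two studs of a pair stand 68 apart along y; each is a shank 6 diameter and 8 long, then a round head 16 diameter and 4 thick (12 in all)
- hanger: yellow steel reel hanger, about 0.25 kg, hanging on a stud pair: plate 104 wide (y), 92 tall (z), 5 thick, with a rib and a peg sticking out along -x. Origin: middle of the plate's lower edge, back face; x into the panel, z up. It hangs nearly upright, loose by 1 to 2 degrees
- keyholes (a point): point midway between the hanger's two keyholes (y +34 and -34), on the plate at z 48: each a wide hole 24 x 24 (z 36 to 60) with a slot 9 wide above it up to z 78. Hung, the studs sit at the slots' tops; raised by 23 to 31 (best 27) the stud heads pass the wide holes and the hanger comes straight off along -x
- hanger_grip (a point): place to grip on the hanger's rib, at (-35, 0, 74) in its frame, hanger axes. The rib is 12 thick across y and runs from x -5 to -55, z 40 to 92: the point is 18 below its top, 74 above the plate's lower edge
- peg_middle (a point): point on the axis of the hanger's round steel peg, at (-90, 0, 36) in the hanger's frame, 38 below the grip point. Peg 14 diameter along x, ending in a ball of 20 diameter whose tip is at x -135. The reel can go on up to the rib's front edge (x -55)
- reel_centre (a point): centre of the empty orange plastic reel: two flanges 80 diameter, 44 wide over all along its own x, through bore 28 diameter along x; 0.11 kg nominal. It lies on its rims in the cradle with the bore level; as it is round, only the direction of its x axis matters
- reel: the same reel; origin at its centre, x along the bore
- cradle: fixed wooden cradle, 56 long (x, along the bore), 76 wide, 32 tall; origin under its middle on the bench; holds the reel centre 66 above the bench. Its +x end is the one open towards the panel's side; it may stand at either of two places, the tray at the other
- tray: fixed blue plastic tray, outside 224 (x) by 164 (y), 32 tall, walls 6; origin under its middle on the bench
- tray_in (a point): middle of the tray's inner floor; inside 212 (x) by 152 (y); same axes as the tray
- hook_plate_centre (a point): red hook plate, same plate as the hanger's, with two short steel prongs reaching 55 out, hung on the other stud pair; point at the plate's middle, leave it alone
- spray_can_mid (a point): green spray can 52 diameter, 150 tall, beside the cradle; point half-way up
- screw_carton_mid (a point): brown carton 50 x 45, 85 tall, beside the cradle; point half-way up
- nut_jar_mid (a point): glass jar 54 diameter, 70 tall, red cap, at the panel's foot; point half-way up
- pipe_collar_mid (a point): flat steel pipe flange ring 60 diameter, 14 tall, lying; point at its middle
- thread_oil_mid (a point): white oil bottle 40 diameter, 110 tall, point half-way up
Mind the look-alikes: they are no part of the job. What is shaped like the reel but green is not meant.

How it is judged (in metres and radians):
On the way, in this order (a step that is already met when the one before it is completed fails the run):
1. the hanger is off its studs, clear in front of the panel, while the reel still lies in its cradle (x of hanger in the frame of panel below -0.025 m and height (world z) of reel_centre below 0.075 m), for 0.1 s.
2. the reel hangs on the hanger's peg, lifted clear of the cradle, not touched by the fingers (x of reel_centre in the frame of hanger between -0.118 and -0.055 m and y of reel_centre in the frame of hanger between -0.014 and 0.014 m and z of reel_centre in the frame of hanger between 0.02 and 0.052 m and height (world z) of reel_centre above 0.08 m and contact force between the fingers and reel below 0.5 N), for 0.2 s.
At the end, for the whole second after the job is handed in: hanger upright (within 0.15 rad) inside the tray with its plate's lower edge on the tray floor (within 10 mm), the reel inside the tray resting on its rims (centre 30 to 50 mm over the floor) with the peg still through its bore, both at rest and released (x of hanger in the frame of tray_in between -0.112 and 0.112 m and y of hanger in the frame of tray_in between -0.055 and 0.055 m and z of hanger in the frame of tray_in between -0.006 and 0.01 m and x of reel_centre in the frame of tray_in between -0.09 and 0.09 m and y of reel_centre in the frame of tray_in between -0.055 and 0.055 m and z of reel_centre in the frame of tray_in between 0.03 and 0.05 m and x of reel_centre in the frame of hanger between -0.118 and -0.055 m and y of reel_centre in the frame of hanger between -0.014 and 0.014 m and z of reel_centre in the frame of hanger between 0.02 and 0.052 m and angle between hanger's own z axis and vertical below 0.15 rad and linear speed of each of hanger, reel below 0.02 m/s and angular speed of hanger below 0.2 rad/s and angular speed of reel below 0.3 rad/s and contact force between the fingers and anything else below 0.5 N); the robot touches nothing.
It fails at once if the red hook plate is moved more than 20 mm (distance of hook_plate_centre from where it was at the start of the episode above 0.02 m).
It fails at once if another thing on the bench is moved more than 20 mm (distance of any of spray_can_mid, screw_carton_mid, nut_jar_mid, pipe_collar_mid, thread_oil_mid from where it was at the start of the episode above 0.02 m).
It also fails if it takes over 58 s, if anything falls off the work surface, if the arm or the gripper's body presses on something with over 40 N, if the wrist force passes 120 N, or if a joint passes its speed limit or range.

ROBOT

A 7-joint arm with a two-finger parallel gripper is mounted at the origin on the work surface. World frame = base frame: x ahead of the robot, y to its left, z up, the work surface at z = 0. Lengths are in m, angles in degrees, forces in N, time in s.
With the tool pointing down it reaches from about 0.4 to 0.85 m from the base axis. Payload 10.4 kg.
Tool frame: the origin (TCP) lies at the very end of the fingers, on their centre line; the grasp point (between the pads) lies 19 mm behind it (manip.grip_depth is the distance from the TCP to the grasp point, in m); z points along the fingers, y is the line along which they close (so a half turn about z gives the same grasp; the last joint's range is limited). The gripper opens to 87 mm and grips with 3 to 60 N. Pads are 19 mm wide; open, the fingers measure 117 mm over their backs; the gripper's body (75 mm by 190 mm) begins 51 mm behind the grasp point.
Start: joints at [-1.295, 19.034, -3.707, 83.658, 1.238, 77.344, -5.071], TCP at [0.625, 0, 0.223] pointing down, gripper open.
Joint ranges: [-148.97, 148.97], [-28.65, 121.19], [-84.17, 76.75], [9.2, 138.47], [-72.65, 252.65], [3.7, 117.97], [-149.18, 149.18]. Speed limits (degrees/s): [127.2, 127.2, 159.86, 159.86, 180, 180, 180].

INTERFACE

Orientations are given as [roll, pitch, yaw] about the fixed x, y, z axes, in that order (R = Rz(yaw) Ry(pitch) Rx(roll)).
In Python, from workcell import manip, hand, kinematics, grab_frame, camera_model, ticket, read_clock, read_joint_positions, read_qvel, read_effort, read_position, read_orientation, read_wrist_force, read_ft_torque, read_opening, read_gripper_force gives the robot as it stands. Calls block until the motion is done:
- manip.move_ptp(position, orientation): joint-space move of the TCP to a pose.
- manip.move_linear(position, vel=0.15, frame=None, max_force=None): straight line of the TCP; frame=None keeps the orientation; vel is the mean speed in m/s. With max_force (N) it stops when the force on the tool has changed by that much, and returns True; else False.
- manip.movej(angles): joint-space move.
- hand.gripper_to(opening, grasp_force=None): finger opening in m; grasp_force is the grip in N (None keeps the last); returns when the fingers have stopped.
- manip.dwell(seconds).
- kinematics.solve_ik(position, orientation): joint angles nearest the present ones, or None.
- grab_frame(name): name is "scene" or "side" or "wrist"; returns the picture (420x560x3 uint8, blue, green, red); there is no depth.
- camera_model(name): a dict with "fov_y" (degrees; the focal length in pixels is half the picture's height over the tangent of half this angle, whatever the lens; pixels are square), "cx", "cy" (the principal point, pixels), "R" (3x3) and "t" (3): a world point X has camera coordinates R X + t; the wrist camera has in their place "hand_eye" (4x4, takes a point from camera to tool coordinates, whose origin is the TCP and whose axes are the flange's). Camera axes: x right, y down, z forward; pixel columns grow to the right and rows downward; lengths in m; the calibration is good to about 2 mm. A picture is of the moment at which its call begins: read the wrist's pose just before it. camera_model takes no time and is no camera call.
A pose or a line that the arm cannot do raises manip.MotionError and nothing moves.
- ticket.hand_in(): hands the job in; it is judged then, once.
Readings, each from a call of its own:
- read_clock(): time.
- read_joint_positions(): joint angles.
- read_qvel(): joint speeds.
- read_effort(): joint torques, N m.
- read_position(): TCP position.
- read_orientation(): TCP orientation.
- read_wrist_force(): force on the tool from outside, world axes, zero at the start.
- read_ft_torque(): the same for the moment, N m.
- read_opening(): finger opening in m.
- read_gripper_force(): force on a finger pad.
Only numpy, scipy, OpenCV 4.12 (cv2) and the standard library are available. Lean on these libraries where they do the work, as an engineer would, in place of code of your own. Each camera call takes 0.05 s, during which the arm holds its last target. There are 200 camera calls.

## Working session

There is one attempt and no reset: what is moved stays moved. The work goes in short steps, each a Python script; the robot and the scene stay as the last script left them, time stands still between calls to the robot, and variables do not carry over. Pictures are saved under pics/ and viewed, at most 13 in all, crops included, and the job is handed in when it is done.

```bash
ls; mkdir -p pics
python3 - <<'E'
from workcell import *
import cv2,numpy as np
for n in ("scene","side","wrist"):
    im=grab_frame(n); cv2.imwrite(f"pics/{n}0.png",im)
    m=camera_model(n); print(n,{k:np.round(v,4).tolist() for k,v in m.items() if not isinstance(v,str)})
print(read_clock(),read_orientation(),read_position(),manip.grip_depth)
a=cv2.imread("pics/scene0.png");cv2.imwrite("pics/s1.png",cv2.resize(a,(800,600),interpolation=cv2.INTER_CUBIC))
a=cv2.imread("pics/side0.png");cv2.imwrite("pics/s2.png",cv2.resize(a,(800,600),interpolation=cv2.INTER_CUBIC))
E
```

```text
pics
scene {'fov_y': 53.9603, 'cx': 283.22, 'cy': 215.0865, 'R': [[-0.3208, 0.9471, -0.0037], [0.7962, 0.2676, -0.5426], [-0.5129, -0.177, -0.84]], 't': [0.1673, -0.342, 1.3054]}
side {'fov_y': 54.9885, 'cx': 273.6932, 'cy': 204.3587, 'R': [[0.9757, -0.2184, 0.0179], [-0.1402, -0.6847, -0.7152], [0.1685, 0.6953, -0.6987]], 't': [-0.5335, 0.1652, 0.9821]}
wrist {'fov_y': 58.0353, 'cx': 275.8316, 'cy': 211.8451, 'hand_eye': [[0.0001, -0.9619, -0.2735, 0.0737], [1.0, 0.0002, -0.0003, 0.0001], [0.0003, -0.2735, 0.9619, -0.1627], [0.0, 0.0, 0.0, 1.0]]}
0.15 [-1.79938989e+02  2.52952565e-03  9.00004301e+01] [ 6.24708935e-01 -1.83960254e-05  2.21949714e-01] 0.0187
```

View pics/s1.png

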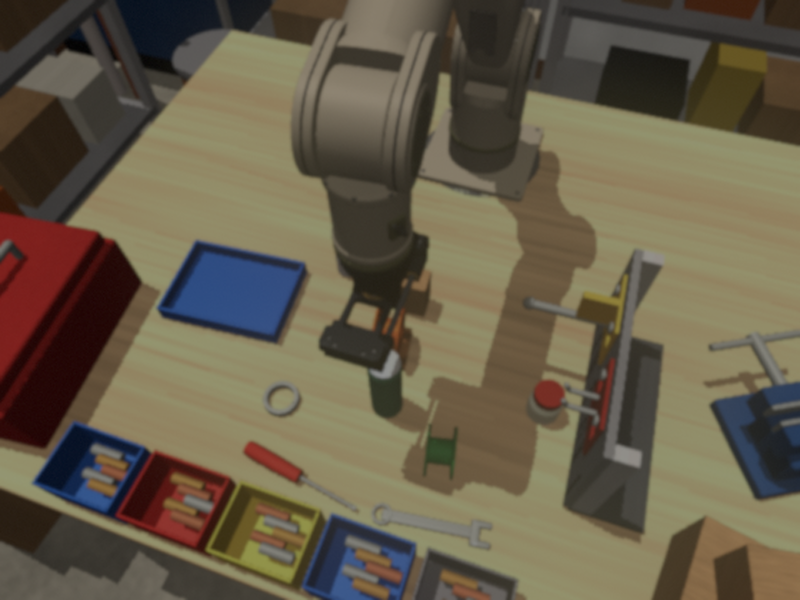

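View pics/s2.png

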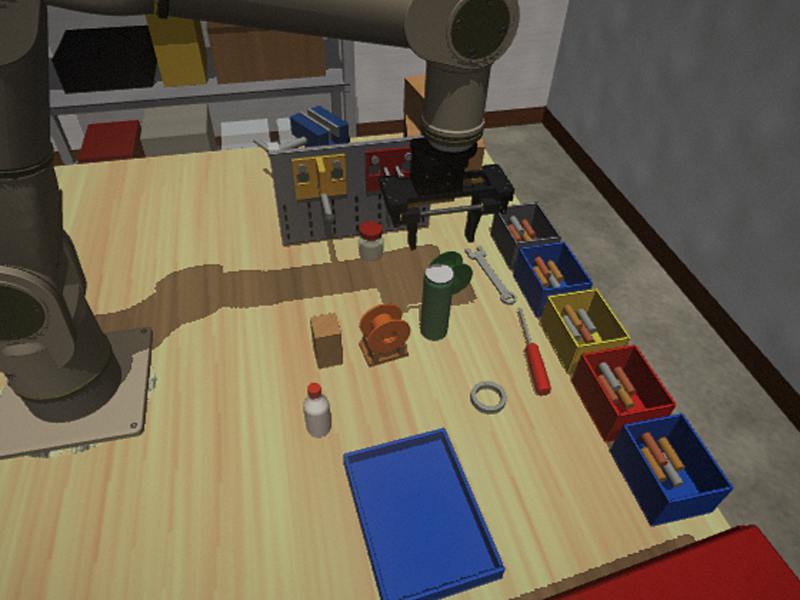

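Run:
```python
from workcell import *
import cv2,numpy as np
for n in ("scene","side","wrist"):
    m=camera_model(n); print(n,m.keys(),[v for v in m.values() if isinstance(v,str)])
def crop(n,x,y,w,h,k): 
    a=cv2.imread(f"pics/{n}0.png")[y:y+h,x:x+w]; return cv2.resize(a,None,fx=k,fy=k,interpolation=cv2.INTER_CUBIC)
A=crop("side",180,90,160,120,5); cv2.imwrite("pics/c1.png",A)
B=crop("scene",360,165,120,210,2.85)[:600]
C=np.zeros((600,800,3),np.uint8); C[:B.shape[0],:B.shape[1]]=B
D=crop("side",215,200,110,70,4); C[:280,350:790]=D
E=cv2.resize(cv2.imread("pics/wrist0.png"),(400,300)); C[290:590,350:750]=E
cv2.imwrite("pics/c2.png",C)
```

```text
scene dict_keys(['fov_y', 'cx', 'cy', 'R', 't']) []
side dict_keys(['fov_y', 'cx', 'cy', 'R', 't']) []
wrist dict_keys(['fov_y', 'cx', 'cy', 'hand_eye']) []
```

View pics/c1.png

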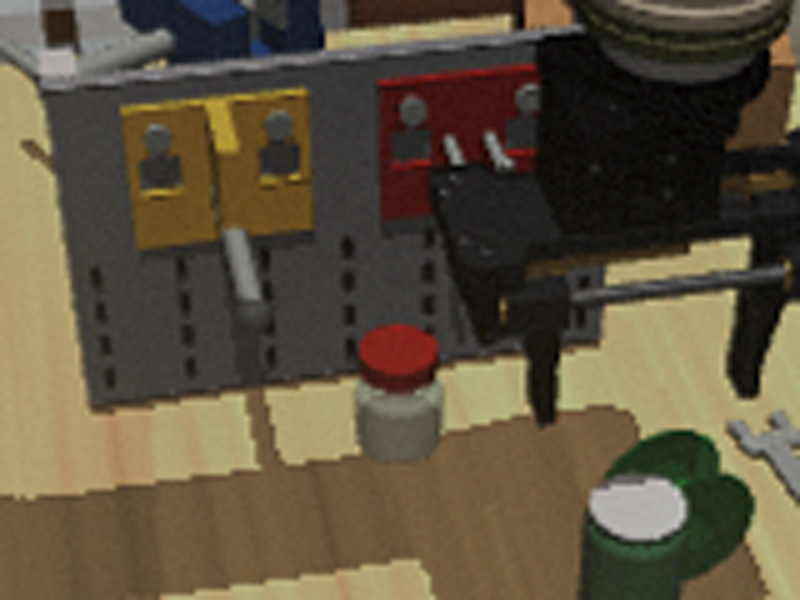

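View pics/c2.png

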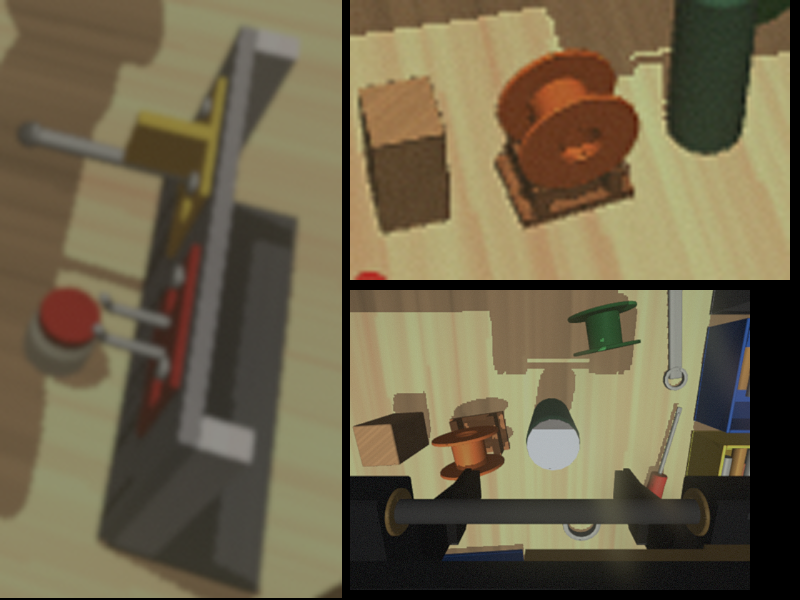

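```bash
cat > h.py <<'E'
from workcell import *
import cv2,numpy as np
from scipy.optimize import least_squares
from scipy.spatial.transform import Rotation as Ro
def proj(n,X,tool=None):
    m=camera_model(n); f=210/np.tan(np.radians(m["fov_y"]/2)); X=np.atleast_2d(X)
    if n=="wrist":
        p,o=tool; T=np.eye(4); T[:3,:3]=Ro.from_euler("xyz",o,degrees=True).as_matrix(); T[:3,3]=p
        M=np.linalg.inv(T@np.array(m["hand_eye"])); C=X@M[:3,:3].T+M[:3,3]
    else: C=X@np.array(m["R"]).T+m["t"]
    return f*C[:,:2]/C[:,2:]+[m["cx"],m["cy"]]
def pl(q,P): # planar pose x,y,yawdeg
    return np.array(P)@Ro.from_euler("z",q[2],degrees=True).as_matrix().T+[q[0],q[1],0]
def px(P,k,off): return (np.array(P)+.5)/k-.5+np.array(off)
def fit(fn,obs,q0):  # obs: list of (cam,pts_local,pixels,tool)
    r=lambda q:np.concatenate([(proj(c,fn(q,L),t)-P).ravel() for c,L,P,t in obs])
    s=least_squares(r,q0,loss="soft_l1",x_scale=[.01,.01,1]+[.01]*(len(q0)-3)); return s.x,np.round(r(s.x).reshape(-1,2),1)
E
python3 - <<'E'
from h import *
S=[-.012,0,.2]; st=np.array([[-.012,.1065,.2],[-.012,.0385,.2],[-.012,-.0385,.2],[-.012,-.1065,.2]])
ps=px([[157,138],[278,126],[413,110],[527,98]],5,[180,90])
pc=px([[207,104],[193,182],[179,273],[164,367]],2.85,[360,165])
for o in ([("side",st,ps,None)],[("side",st,ps,None),("scene",st,pc,None)]):
    q,r=fit(pl,o,[.5,.4,90]); print("panel",q.round(4),r.tolist())
pb=px([[43,88],[92,410],[604,342]],5,[180,90])
print("panel corners",(proj("side",pl(q,[[0,.165,.232],[0,.165,0],[0,-.165,0]]))-pb).round(1).tolist())
# hanger planar + z, tilt
def hg(p,P): 
    P=np.array(P)@Ro.from_euler("yx",[p[4]*100,p[5]*100],degrees=True).as_matrix().T+[0,0,p[3]]; return pl(p,P)
c=[[-.005,.052,.092],[-.005,-.052,.092],[-.005,-.052,0],[-.005,.052,0],[-.125,0,.036]]
hp=px([[121,107],[309,90],[313,230],[139,250],[251,305]],5,[180,90])
hb=px([[30,134]],2.85,[360,165])
g=pl(q,[[0,.0725,0]])[0]
o=[("side",c,hp,None),("scene",c[4:],hb,None)]
p,r=fit(hg,o,[g[0],g[1],q[2],.125,0,0]); print("hanger",p.round(4),r.tolist(),"expected",g)
T=np.array([[-.112,-.082,.032],[-.112,.082,.032],[.112,.082,.032],[.112,-.082,.032]])
for y0 in (90,-90,70):
  ty=px([[344,455],[445,430],[502,572]],800/560,[0,0]); tc=px([[197,242],[306,263]],800/560,[0,0])
  # side: TL=far,-x ; tray x ~ +y world
  q2,r=fit(pl,[("side",T[[2,3,0]]if y0>0 else T[[0,1,2]],ty,None),("scene",T[[1,2]] if y0>0 else T[[3,0]],tc,None)],[.55,-.2,y0]); print("tray",q2.round(4),r.tolist())
print(np.round(proj("scene",pl(q2,T))*800/560).tolist())
E
```

```text
panel [ 0.5374  0.3109 90.6408] [[0.0, 0.1], [0.0, -0.2], [-0.2, 0.1], [0.2, -0.0]]
panel [ 0.537   0.3116 90.5576] [[-0.2, -0.1], [-0.2, -0.3], [-0.4, -0.0], [-0.0, -0.1], [-0.4, 0.7], [0.2, -0.2], [-0.2, 0.7], [-0.0, -0.4]]
panel corners [[-0.5, -0.2], [-0.6, 1.0], [-1.3, 1.2]]
hanger [4.65300e-01 3.07600e-01 9.08674e+01 1.24600e-01 9.60000e-03 5.50000e-03] [[0.3, 0.4], [-0.0, 0.1], [0.1, -0.2], [-0.3, -0.2], [0.9, 0.4], [0.6, -0.7]] expected [0.46454703 0.31092408 0.        ]
tray [ 0.5077 -0.3386 92.9239] [[-0.6, -1.9], [0.5, -1.4], [0.7, 0.3], [-0.3, -4.0], [-0.5, -1.2]]
tray [  0.5077  -0.3386 -87.0761] [[-0.6, -1.9], [0.5, -1.4], [0.7, 0.3], [-0.3, -4.0], [-0.5, -1.2]]
tray [ 0.5077 -0.3386 92.9239] [[-0.6, -1.9], [0.5, -1.4], [0.7, 0.3], [-0.3, -4.0], [-0.5, -1.2]]
[[155.0, 305.0], [196.0, 236.0], [305.0, 261.0], [271.0, 334.0]]
```

Run:
```python
from h import *
hand.gripper_to(.05)
manip.move_ptp([.4648,.274,.30],[180,0,90.7])
manip.dwell(.2)
print(read_clock(),read_position(),read_orientation())
for n in ("scene","side","wrist"): cv2.imwrite(f"pics/{n}1.png",grab_frame(n))
def crop(n,x,y,w,h,k): 
    a=cv2.imread(f"pics/{n}1.png")[y:y+h,x:x+w]; return cv2.resize(a,None,fx=k,fy=k,interpolation=cv2.INTER_CUBIC)
C=np.zeros((600,800,3),np.uint8)
C[:300,:400]=crop("side",225,200,80,60,5)
C[:300,400:]=crop("scene",220,160,100,75,4)
C[300:,:400]=crop("scene",100,150,133,100,3)[:300,:400] if 0 else cv2.resize(cv2.imread("pics/scene1.png")[150:255,95:235],(400,300))
C[300:,400:]=cv2.resize(cv2.imread("pics/wrist1.png"),(400,300))
cv2.imwrite("pics/d1.png",C)
```

```text
2.4917 [0.46549191 0.27299339 0.29959849] [-1.79969171e+02  2.18784523e-02  9.05895179e+01]
```

View pics/d1.png

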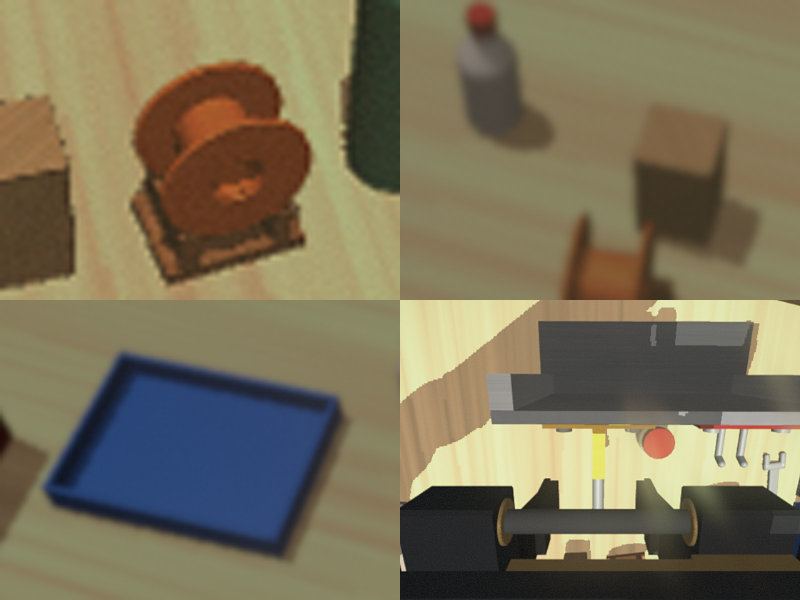

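Run:
```python
from h import *
p=np.array([.4652,.2735,.30])
print(manip.move_linear([*p[:2],.181],vel=.12,max_force=15))
hand.gripper_to(0.0,grasp_force=50); print(read_opening(),read_gripper_force(),read_wrist_force())
z=read_position()[2]
print(manip.move_linear([*p[:2],z+.027],vel=.05,max_force=25),read_wrist_force())
d=np.array([.0105,-1])
a=p[:2]+d*.03
print(manip.move_linear([*a,z+.027],vel=.05,max_force=15),read_wrist_force(),read_position())
a=p[:2]+d*.06
print(manip.move_linear([*a,z+.027],vel=.08,max_force=15),read_wrist_force(),read_clock())
manip.dwell(.1)
for n in ("scene","side"): cv2.imwrite(f"pics/{n}2.png",grab_frame(n))
def crop(i,n,x,y,w,h,W,H): return cv2.resize(cv2.imread(f"pics/{n}{i}.png")[y:y+h,x:x+w],(W,H),interpolation=cv2.INTER_CUBIC)
C=np.zeros((600,800,3),np.uint8)
C[:300,:400]=crop(2,"side",195,90,80,60,400,300)
C[:300,400:]=crop(1,"scene",240,195,80,60,400,300)
C[300:,:400]=crop(1,"side",240,300,120,90,400,300)
C[300:,400:]=crop(2,"scene",340,165,120,90,400,300)
cv2.imwrite("pics/e1.png",C)
```

```text
False
0.011441519906373336 49.99123242683709 [0.77462173 0.43996279 0.08387035]
False [ 0.24155281 -1.10445158 -1.98542064]
False [ 0.47218615  1.02695649 -1.36722088] [0.46549356 0.24371188 0.20812727]
False [-0.40485848  1.29659025 -2.23325128] 6.4833
```

View pics/e1.png

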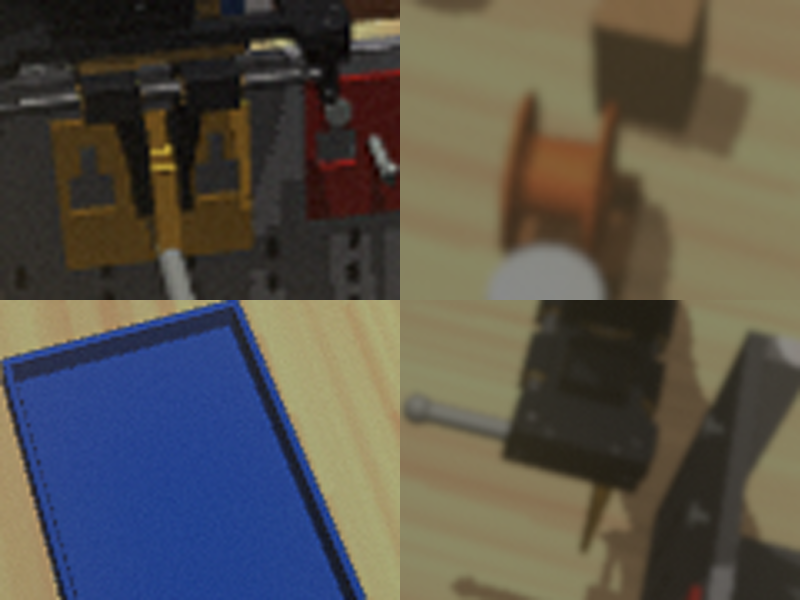

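```bash
cat > reel.py <<'E'
from h import *
t=np.linspace(0,2*np.pi,180)
def circ(q,a): return pl(q,[[a,.04*np.cos(s),.066+.04*np.sin(s)] for s in t])
def ext(cam,q,a): # a: list of axial positions
    P=np.vstack([proj(cam,circ(q,x)) for x in a]); return P.min(0),P.max(0)
F=[-.022,-.018]; B=[.018,.022]
def X(u,o,k=5): return (u+.5)/k-.5+o
def res(q):
    f0,f1=ext("side",q,F); b0,b1=ext("side",q,B); s0,s1=ext("scene",q,F); r0,r1=ext("scene",q,B)
    return np.array([f0[0]-X(162,225),f1[0]-X(311,225),f0[1]-X(121,200),b0[0]-X(134,225),b0[1]-X(62,200),b1[0]-X(281,225),
      s0[0]-X(100,240),s0[1]-X(90,195),r1[0]-X(221,240),r0[1]-X(102,195)])
for q0 in ([.57,.1,90],[.57,.1,110],[.57,.1,70]):
    s=least_squares(res,q0,x_scale=[.01,.01,1],loss="soft_l1"); print(s.x.round(4),res(s.x).round(1))
T=np.array([[-.112,-.082,.032],[-.112,.082,.032],[.112,.082,.032],[.112,-.082,.032]])
ty=np.vstack([px([[3,360],[238,302]],400/120,[240,300])-[0,300*.3],px([[502,572]],800/560,[0,0])])
tc=px([[123,353],[341,398],[283,555],[45,492]],400/140,[95,150])-[0,105]
print(tc)
q2,r=fit(pl,[("side",T[[2,3,0]],ty,None)],[.55,-.2,90]); print("tray side",q2.round(4),r.tolist())
q2,r=fit(pl,[("scene",T[[1,2,3,0]],tc,None)],[.55,-.2,90]); print("tray scene",q2.round(4),r.tolist())
E
python3 reel.py
```

```text
[ 5.28200e-01 -2.65000e-02  9.93891e+01] [-0.3  0.7 -1.3 -0.3 -0.6  0.4 -0.3 -0.4 -0.3 -0.6]
[ 5.28200e-01 -2.65000e-02  9.93891e+01] [-0.3  0.7 -1.3 -0.3 -0.6  0.4 -0.3 -0.4 -0.3 -0.6]
[ 5.28200e-01 -2.65000e-02  9.93891e+01] [-0.3  0.7 -1.3 -0.3 -0.6  0.4 -0.3 -0.4 -0.3 -0.6]
[[137.725 168.225]
 [214.025 183.975]
 [193.725 238.925]
 [110.425 216.875]]
tray side [ 0.5067 -0.3396 93.2514] [[-1.1, -0.5], [0.2, -0.5], [0.6, 0.6]]
tray scene [ 0.5142 -0.3298 94.5597] [[0.1, 0.3], [1.2, 0.3], [-0.6, -2.9], [-0.4, 0.5]]
```

```bash
cat >> h.py <<'E'
def back(n,uv,z):
    return least_squares(lambda q:(proj(n,[q[0],q[1],z])-uv).ravel(),[.5,0]).x.round(4)
E
python3 - <<'E'
from h import *
s=800/560
print("can",back("scene",[269.6,253],.15),back("side",np.array([438,273])/s,.15))
print("carton",back("side",np.array([325,325])/s,.085)); print("jar",back("side",np.array([371,230])/s,.07)); print("oil",back("side",np.array([314,388])/s,.11))
print("carton corners",[back("side",np.array(c)/s,.085) for c in([311,322],[338,313],[342,330],[314,337])])
u=np.array([-.1633,.9866]); c=np.array([.5282,-.0265])
pre=c+u*.143
manip.move_linear([*(c+u*.20),.235],vel=.15,frame=None) if 0 else manip.move_ptp([*(c+u*.16),.22],[180,0,99.39])
manip.move_linear([*(c+u*.143),.086],vel=.12,max_force=12)
manip.dwell(.2)
print(read_clock(),read_position(),read_orientation(),read_wrist_force())
for n in ("scene","side","wrist"): cv2.imwrite(f"pics/{n}3.png",grab_frame(n))
def crop(i,n,x,y,w,h,W,H): return cv2.resize(cv2.imread(f"pics/{n}{i}.png")[y:y+h,x:x+w],(W,H),interpolation=cv2.INTER_CUBIC)
C=np.zeros((600,800,3),np.uint8)
C[:,:400]=crop(3,"side",225,160,80,120,400,600)
C[:,400:]=crop(3,"scene",240,180,100,150,400,600)
cv2.imwrite("pics/f1.png",C)
E
```

```text
can [0.6282 0.0069] [0.6272 0.0035]
carton [ 0.4261 -0.017 ]
jar [0.5571 0.2417]
oil [ 0.3909 -0.1624]
carton corners [array([ 0.4036, -0.0053]), array([0.4521, 0.0064]), array([ 0.4526, -0.0342]), array([ 0.4044, -0.0402])]
8.6083 [0.50517245 0.11471611 0.08650856] [ 1.79946371e+02 -6.03716194e-03  9.93902665e+01] [-0.26031544 -0.65193398 -2.55768457]
```

View pics/f1.png

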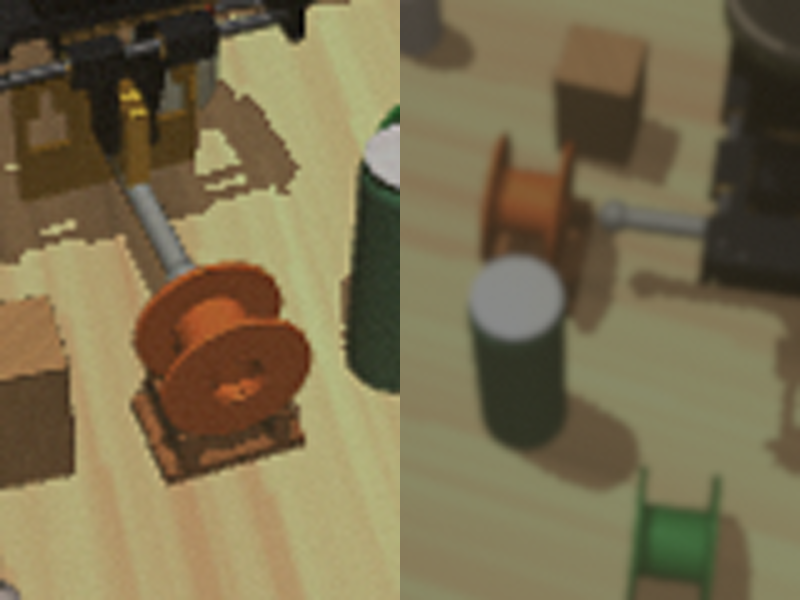

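Run:
```python
from h import *
q=np.array([.5282,-.0265,99.39]); t=np.linspace(0,2*np.pi,100)
P={}
C=np.zeros((600,800,3),np.uint8)
for n,o,k,cx,w,h in(("side",(225,170),6,0,66,100),("scene",(250,195),5,400,80,75)):
    a=cv2.imread(f"pics/{n}3.png")[o[1]:o[1]+h,o[0]:o[0]+w]; a=cv2.resize(a,None,fx=k,fy=k,interpolation=cv2.INTER_CUBIC)
    pix=lambda X:np.round(((proj(n,X)-o+.5)*k-.5)*8).astype(np.int32).reshape(-1,1,2)
    L=[pl(q,[[x,.04*np.cos(s),.066+.04*np.sin(s)] for s in t]) for x in(-.022,.022)]
    L+=[pl(q,[[.052,.01*np.cos(s),.066+.01*np.sin(s)] for s in t])]
    L+=[pl(q,[[x,.014*np.cos(s),.066+.014*np.sin(s)] for s in t]) for x in(-.022,)]
    L+=[pl(q,[[.052,0,.066+d],[.108,0,.066+d]]) for d in(-.007,.007)]
    L+=[pl(q,[[.052,d,.066],[.108,d,.066]]) for d in(-.007,.007)]
    for l in L: cv2.polylines(a,[pix(l)],False,(255,255,0),1,cv2.LINE_AA,3)
    H,W=min(600,a.shape[0]),min(400,a.shape[1]); C[:H,cx:cx+W]=a[:H,:W]
m=np.zeros(1)
a=cv2.imread("pics/wrist0.png"); n="wrist"; tool=([.6247,0,.22195],[-179.939,0.0025,90])
for x in(-.022,.022): cv2.polylines(a,[np.round(proj(n,pl(q,[[x,.04*np.cos(s),.066+.04*np.sin(s)] for s in t]),tool)*8).astype(np.int32).reshape(-1,1,2)],False,(255,255,0),1,cv2.LINE_AA,3)
C[375:,400:]=cv2.resize(a[170:278,100:292],(400,225),interpolation=cv2.INTER_CUBIC)
cv2.imwrite("pics/g1.png",C)
```

```text
(no output)
```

View pics/g1.png

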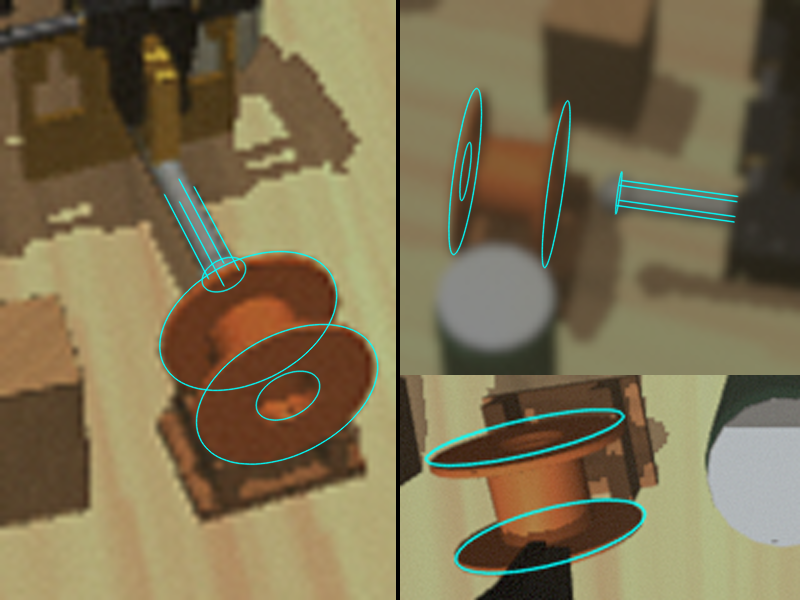

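Run:
```python
from h import *
u=np.array([-.1633,.9866]); c=np.array([.5282,-.0265])
for d in (.10,.054):
    print(manip.move_linear([*(c+u*d),.086],vel=.05,max_force=5),read_wrist_force(),read_ft_torque(),read_position(),read_clock())
```

```text
False [-0.49065873  0.32621451 -1.92050784] [ 0.0632062  -0.03242748 -0.03894862] [0.51183484 0.07257733 0.08601686] 9.7667
False [-0.46778486  0.43850346 -1.54957713] [-0.00997896  0.03276508  0.00920092] [0.51936886 0.02719167 0.08601475] 10.8333
```

Run:
```python
from h import *
p=read_position()
manip.move_linear([p[0],p[1],.13],vel=.05)
manip.dwell(.4)
print(read_wrist_force(),read_ft_torque(),read_clock())
manip.move_linear([p[0],p[1],.22],vel=.1)
y=np.radians(93.6); t=np.array([.509,-.336])+.016*np.array([np.cos(y),np.sin(y)])
manip.move_linear([*t,.22],vel=.12,frame=None)
manip.move_ptp([*t,.20],[180,0,93.6])
manip.dwell(.4)
print(read_wrist_force(),read_position(),read_orientation(),read_clock())
for n in ("scene","side"): cv2.imwrite(f"pics/{n}4.png",grab_frame(n))
C=np.zeros((600,800,3),np.uint8)
C[:,:400]=cv2.resize(cv2.imread("pics/side4.png")[210:420,230:370],(400,600))
C[:,400:]=cv2.resize(cv2.imread("pics/scene4.png")[120:330,100:240],(400,600))
cv2.imwrite("pics/i1.png",C)
```

```text
[-0.52916697 -0.32023816 -3.55791877] [ 0.12325754 -0.04294102  0.03569969] 12.2667
[ 0.39480384  0.04984676 -3.41600356] [ 0.50813108 -0.32009567  0.20041225] [1.79972765e+02 1.28556142e-02 9.36351168e+01] 17.0083
```

View pics/i1.png

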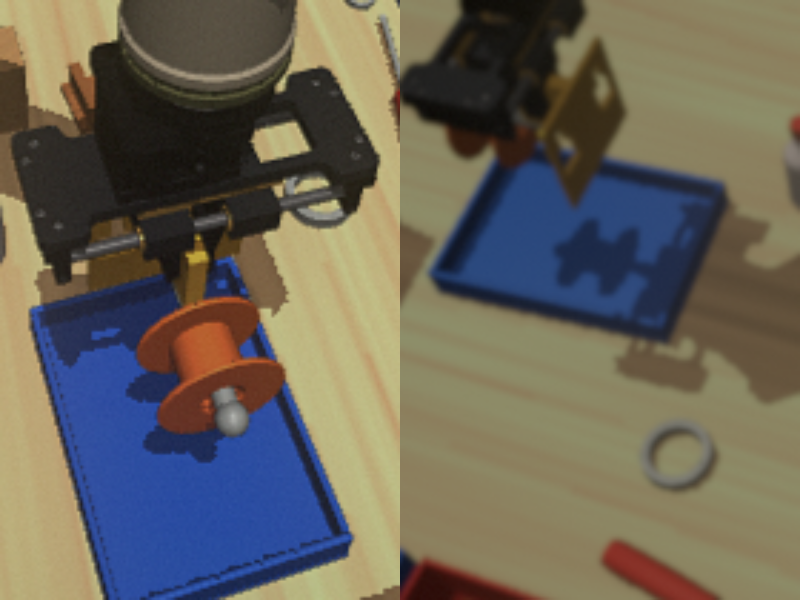

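Run:
```python
from h import *
p=read_position()
print(manip.move_linear([p[0],p[1],.085],vel=.08,max_force=10)); manip.dwell(.3)
print(read_wrist_force())
print(manip.move_linear([p[0],p[1],.05],vel=.02,max_force=4)); 
manip.dwell(.3); print(read_position(),read_wrist_force(),read_ft_torque(),read_clock())
for n in ("side",): cv2.imwrite(f"pics/{n}5.png",grab_frame(n))
C=np.zeros((600,800,3),np.uint8)
C[:,:]=cv2.resize(cv2.imread("pics/side5.png")[270:390,220:380],(800,600))
cv2.imwrite("pics/j1.png",C)
```

```text
False
[-0.58451305  0.42377896 -3.15529163]
True
[ 0.50811791 -0.32033351  0.06208302] [-0.01361671  0.11901185  5.04016366] [ 0.15895624  0.02811642 -0.02830529] 20.4167
```

View pics/j1.png

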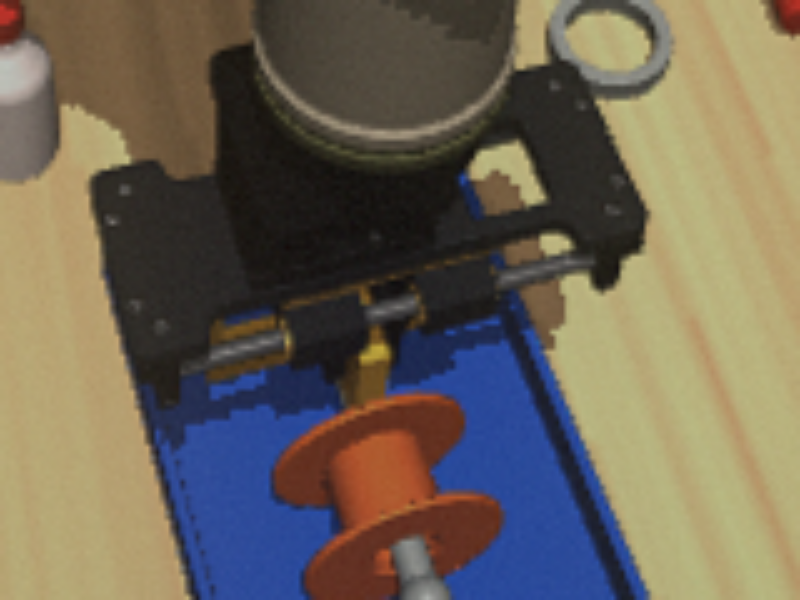

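Run:
```python
from h import *
p=read_position()
hand.gripper_to(.045); manip.dwell(.5); print(read_opening(),read_wrist_force())
print(manip.move_linear([p[0],p[1],.24],vel=.08,max_force=8)); manip.dwell(1)
print(read_wrist_force(),read_clock())
C=np.zeros((600,800,3),np.uint8)
C[:,:400]=cv2.resize(grab_frame("side")[210:420,230:370],(400,600))
C[:,400:]=cv2.resize(grab_frame("scene")[120:330,100:240],(400,600))
cv2.imwrite("pics/k1.png",C)
```

```text
0.04491399169798393 [-0.67218413 -0.1348754   0.2396111 ]
False
[-0.07869646 -0.02255898 -0.07764244] 25.2
```

View pics/k1.png

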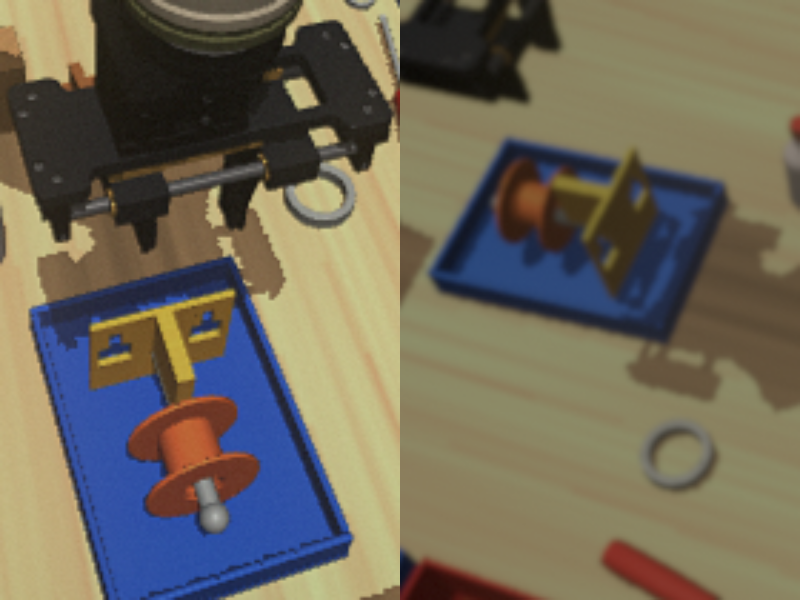

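The hanger stands upright in the tray with the reel on its peg, resting on its rims. The gripper is clear of both.

```bash
python3 -c "
from workcell import *
print(ticket.hand_in())"
```

```text
the job is handed in; nothing more can be done
None
```

The job is handed in at about 25 s on the robot's clock: the hanger came off its studs, picked up the orange reel on its peg, and now stands upright and released in the blue tray; the hand-in call gave no verdict.

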